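Take the blue-capped vial out of the dry box and put it on the balance

TASK

Reach down through the round port in the roof of the clear-walled dry box, lift the blue-capped vial off its pedestal and out through the port, and set it down gently (do not drop it) and upright on the pan of the white laboratory balance, inside the black ring marked on the pan. Let go of it there. Do not push hard against the dry box, and leave the red-capped vial standing on its own pedestal where it is.

Things in the scene. Friction and masses are not known exactly. Their poses are not given: they have to be found in the camera images.
- vial_blue_mid (a point): Centre (half-way up) of the blue-capped glass vial to be moved: upright cylinder, 36 mm diameter all the way, 60 mm tall, white label, blue cap on the top 18 mm, about 60 g; z up its axis. It stands on either of the dry box's two pedestals, up to 12 mm off its axis. The centre is 40 mm, the cap's top 10 mm, below the top face of the box's roof.
- vial_red_mid (a point): Centre of the bystander vial: the same shape and size, but with a red cap. It stands on the other pedestal of the dry box and stays there.
- drybox: Fixed clear-walled box, 240 (x) x 420 (y) x 180 mm high. Origin: centre of its underside, on the bench; z up. Grey roof 6 mm thick, with nothing on it and two round ports 160 mm in diameter, centred at x = 0, y = +100 and -100 mm in its axes, edged with a black bead 2 mm high. Centred under each port, a round pedestal 68 mm in diameter, its top 110 mm above the bench.
- pan (a point): Centre of the top face of the balance's fixed, level, round steel pan, 120 mm in diameter, 75 mm above the bench; z up. A black ring (39 mm inner, 42 mm outer radius) is marked around it. The white housing, 54 mm high, reaches 160 mm to -x, 100 mm to +x and 95 mm to either side in y from here, in this point's axes; nothing on it is higher than the pan.
There are look-alikes about, which are no part of the job. Leave any green look-alike of the part that bears vial_blue_mid alone. What is shaped like the part that bears vial_red_mid but yellow is not meant.

How it is judged:
By the outcome, as a careful person would: the job done as asked, in the order asked, and still so for the second after the job is handed in, with the robot touching nothing.
It also fails if it takes over 43 s, if anything falls off the work surface, if the arm or the gripper's body presses on something with over 40 N, if the wrist force passes 120 N, or if a joint passes its speed limit or range.

ROBOT

A 7-joint arm with a two-finger parallel gripper is mounted at the origin on the work surface. World frame = base frame: x ahead of the robot, y to its left, z up, the work surface at z = 0. Lengths are in mm, angles in degrees, forces in N, time in s.
With the tool pointing down it reaches from about 425 to 1025 mm from the base axis. Payload 9.4 kg.
Tool frame: the origin (TCP) lies at the very end of the fingers, on their centre line; the grasp point (between the pads) lies grip_point_offset behind it (grip_point_offset is the distance from the TCP to the grasp point, in mm); x points along the fingers, y is the direction in which the jaws open and shut, and the axes are right-handed (so a half turn about x gives the same grasp; the last joint's range is limited). The gripper opens to 93 mm and grips with 3 to 60 N. Pads are 15 mm wide; open, the fingers measure 128 mm over their backs; the gripper's body (75 mm by 188 mm) begins 65 mm behind the grasp point.
Start: joints at [61.553, 34.337, -0.143, 91.639, 0.103, 54.024, -4.572], TCP at [295.483, -662.053, 191.918] pointing down, gripper open.
Joint ranges: [-147.43, 147.43], [-19.82, 112.94], [-74.19, 73.91], [6.32, 146.72], [-59.91, 239.91], [6.04, 106.73], [-150.56, 150.56]. Speed limits (degrees/s): [127.2, 127.2, 172.46, 172.46, 180, 180, 180].

INTERFACE

Orientations are given as [roll, pitch, yaw] about the fixed x, y, z axes, in that order (R = Rz(yaw) Ry(pitch) Rx(roll)).
In Python, from cell import * gives the robot as it stands.
- The arm moves only by the tool jog_arm, never from a script. Its argument "targets" is a list of rows, each an object of numbers: "claw": the finger opening in cm, from 0 to 9.3; "tx", "ty", "tz": the shift along the tool's x, y, z in cm; "rx", "ry", "rz": the turn, a rotation vector about the tool's x, y, z in rad. A call has 1 to 8 rows; each row shifts and turns the commanded pose from where the row before left it, along the tool's axes as they then stand; what a row does not reach is not made up. A row lasts 1/12 s, in which the tool goes at most 41.7 mm and 7.16 degrees, less where a joint would pass 70% of its speed; a pose out of reach is approached as far as the arm can. A call with a gripper value outside its range is refused whole. The fingers move at their own pace and stop on an object; the grip force is fixed at half the most. Time passes only in rows, so rows that do not move let the fingers close. It gives the time, the measured TCP pose, the force and the opening at its end, in the units of the state.
- get_state(): the state, without advancing time (a new reading comes with each control period).
- grab_frame(name): name is "scene" or "side" or "wrist"; returns a dict with "color" (384x512x3 uint8, blue, green, red), "z_map" (384x512 float32, mm along the optical axis (not along the pixel's ray), 0 where there is no reading), "K" (3x3 intrinsics, pixels), "world_to_cam" (4x4, takes a point from world to camera coordinates). Camera axes: x right, y up, looking along -z (the intrinsics and any distortion apply to the point x, -y, -z); pixel columns grow to the right and rows downward; lengths in mm; the calibration is good to about 2 mm. A picture is of the moment at which its call begins.
- hand_in(): hands the job in, once; it reports no verdict.
The state is a dict: "time_s": time; "joints": joint angles; "qvel": joint speeds; "joint_torque": joint torques, N m; "position": TCP position; "tcp_rot": TCP orientation; "ft_force": force on the tool from outside, world axes, zero at the start; "moment": the same for the moment, N m; "opening": finger opening in mm.
Only numpy, scipy, OpenCV 4.12 (cv2) and the standard library are available. Lean on these libraries where they do the work, as an engineer would, in place of code of your own. Each camera call takes 0.05 s, during which the arm holds its last target.

## Working session

There is one attempt and no reset: what is moved stays moved. The work goes in short steps, Python scripts to look and compute and a tool call to move; the robot and the scene stay as the last step left them, time stands still between calls to the robot, and variables do not carry over. Pictures are saved under pics/ and viewed, and the job is handed in when it is done.

Besides the shell and the picture viewer there is one more tool, called after ">>>" as name(argument=value, ...) on one line, values as JSON. jog_arm: Moves the arm, as the interface text tells. Its arguments: {"type":"object","properties":{"targets":{"type":"array","items":{"type":"object","properties":{"claw":{"type":"number"},"tx":{"type":"number"},"ty":{"type":"number"},"tz":{"type":"number"},"rx":{"type":"number"},"ry":{"type":"number"},"rz":{"type":"number"}}}}},"required":["targets"]}

```bash
mkdir -p pics; ls; python3 - <<'E'
from cell import *
import cv2,pickle
s=get_state();print({k:s[k] for k in('time_s','position','tcp_rot','ft_force','opening')})
try: print(grip_point_offset)
except Exception as e: print(e)
for n in('scene','side','wrist'):
    f=grab_frame(n);pickle.dump(f,open(f'{n}0.pkl','wb'));cv2.imwrite(f'pics/{n}0.png',f['color'])
    print(n,f['K'].tolist(),f['world_to_cam'].round(3).tolist(),[k for k in f])
E
```

```text
pics
{'time_s': 0.0, 'position': array([ 295.25634264, -661.57761876,  191.07732771]), 'tcp_rot': array([-84.95564929,  89.91152987, 119.09812877]), 'ft_force': array([ 0.1550926 ,  0.14104723, -0.10299903]), 'opening': 92.99587550065004}
18.8
scene [[473.66275720902235, 0.0, 258.6012785568652], [0.0, 473.66275720902235, 187.4948630256114], [0.0, 0.0, 1.0]] [[0.848, 0.529, -0.011, -524.359], [-0.305, 0.506, 0.807, 77.476], [0.432, -0.681, 0.591, -1418.915], [0.0, 0.0, 0.0, 1.0]] ['color', 'z_map', 'K', 'world_to_cam']
side [[420.68622650829644, 0.0, 257.091300703628], [0.0, 420.68622650829644, 188.9799421969711], [0.0, 0.0, 1.0]] [[0.989, -0.147, 0.006, -602.395], [0.106, 0.743, 0.66, -158.998], [-0.102, -0.652, 0.751, -1024.148], [0.0, 0.0, 0.0, 1.0]] ['color', 'z_map', 'K', 'world_to_cam']
wrist [[275.5293510270377, 0.0, 256.62194900448435], [0.0, 275.5293510270377, 191.81435332039263], [0.0, 0.0, 1.0]] [[0.409, -0.913, -0.002, -723.91], [0.882, 0.395, -0.258, 31.71], [0.236, 0.104, 0.966, -389.218], [0.0, 0.0, 0.0, 1.0]] ['color', 'z_map', 'K', 'world_to_cam']
```

View pics/scene0.png

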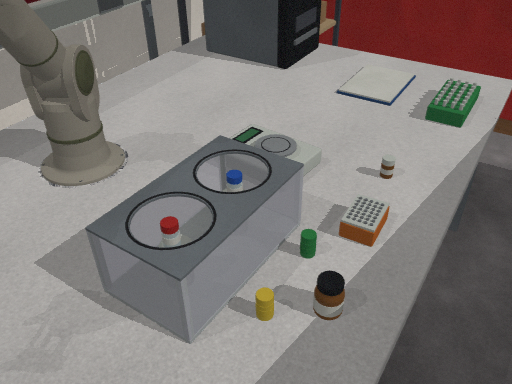

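View pics/side0.png

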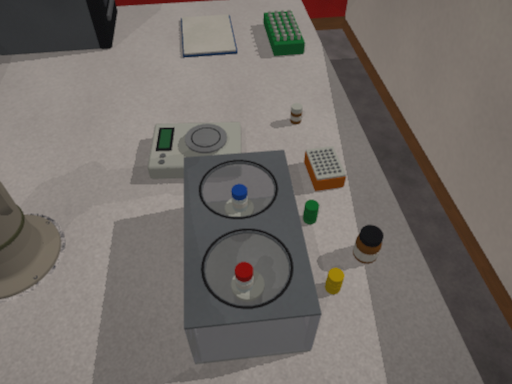

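View pics/wrist0.png

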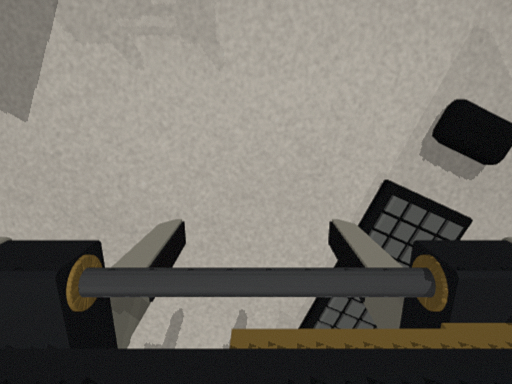

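Scene view: blue cap at (234,177), red cap at (170,225), pan at (276,146). Side view: blue cap at (239,190), red cap at (244,271), pan ring at (206,138). Next I'll measure positions by segmentation and plane intersection.

```bash
cat > h.py <<'E'
import numpy as np,cv2,pickle
def ray(f,uv,z):
    K=f['K'];T=f['world_to_cam'];uv=np.atleast_2d(uv).astype(float)
    d=np.c_[(uv[:,0]-K[0,2])/K[0,0],-(uv[:,1]-K[1,2])/K[1,1],-np.ones(len(uv))]
    R=T[:3,:3];o=-R.T@T[:3,3];dw=d@R
    return o+dw*((z-o[2])/dw[:,2])[:,None]
def cloud(f):
    K=f['K'];T=f['world_to_cam'];Z=f['z_map'];v,u=np.mgrid[:Z.shape[0],:Z.shape[1]]
    P=np.stack([(u-K[0,2])/K[0,0]*Z,-(v-K[1,2])/K[1,1]*Z,-Z],-1)
    W=(P-T[:3,3])@T[:3,:3];W[Z==0]=np.nan
    return W
def proj(f,p):
    T=f['world_to_cam'];K=f['K'];c=np.atleast_2d(p)@T[:3,:3].T+T[:3,3]
    return np.c_[K[0,0]*c[:,0]/-c[:,2]+K[0,2],K[1,1]*-c[:,1]/-c[:,2]+K[1,2]]
def fitcirc(P):
    A=np.c_[2*P[:,:2],np.ones(len(P))];x=np.linalg.lstsq(A,(P[:,:2]**2).sum(1),rcond=None)[0]
    return x[:2],np.sqrt(x[2]+x[:2]@x[:2])
E
python3 - <<'E'
from h import *
for n in('scene','side'):
    f=pickle.load(open(n+'0.pkl','rb'));W=cloud(f);hsv=cv2.cvtColor(f['color'],cv2.COLOR_BGR2HSV).astype(int)
    H,S,V=np.moveaxis(hsv,-1,0)
    for nm,m in(('blue',(abs(H-112)<12)&(S>150)&(V>60)),('red',((H<6)|(H>174))&(S>150)&(V>60))):
        k,lab,st,ce=cv2.connectedComponentsWithStats(m.astype('uint8'))
        for i in range(1,k):
            if 30<st[i,4]<600:
                P=W[lab==i];print(n,nm,st[i],ce[i].round(1),'zrange',np.nanpercentile(P[:,2],[5,50,95]).round(0))
                t=P[P[:,2]>np.nanpercentile(P[:,2],95)-4]; print('  top mean',np.nanmean(t,0).round(1),len(t),'centroid->z161',ray(f,ce[i],162)[0].round(1))
                # silhouette match
                best=None
                msk=(lab==i)
                from scipy.optimize import minimize
                th=np.linspace(0,2*np.pi,40)
                def cost(xy,full=False):
                    pts=np.concatenate([np.c_[xy[0]+18*np.cos(th),xy[1]+18*np.sin(th),0*th+z] for z in(152,170)])
                    hull=cv2.convexHull((proj(f,pts)*8).astype('float32'))
                    x,y,w,h=st[i,:4];im=np.zeros(((h+20)*8,(w+20)*8),'uint8')
                    cv2.fillConvexPoly(im,np.round(hull-np.array([(x-10)*8-4,(y-10)*8-4])).astype(int),1)
                    r=cv2.resize(im.astype('float32'),(w+20,h+20),interpolation=cv2.INTER_AREA)
                    return ((r-msk[y-10:y+h+10,x-10:x+w+10])**2).sum()
                r=minimize(cost,ray(f,ce[i],162)[0][:2],method='Nelder-Mead',options=dict(initial_simplex=ray(f,ce[i],162)[0][:2]+np.array([[-6,-6],[6,0],[0,6]])))
                print('  silhouette',r.x.round(1),r.fun)
    # roof
    m=(abs(W[...,2]-180)<6); pts=W[m]; print(n,'roof n',len(pts))
    k,lab,st,ce=cv2.connectedComponentsWithStats(m.astype('uint8'));i=1+np.argmax(st[1:,4])
    R=W[lab==i];r=cv2.minAreaRect(R[:,:2].astype('float32'));print(' roof',r,np.median(R[:,2]))
    # pan
    m=(abs(W[...,2]-75)<4)
    k,lab,st,ce=cv2.connectedComponentsWithStats(m.astype('uint8'))
    for i in range(1,k):
        if st[i,4]>150:
            P=W[lab==i];print(' z75',st[i],cv2.minEnclosingCircle(P[:,:2].astype('float32')),P.mean(0).round(1))
    cv2.imwrite(f'pics/{n}_crop.png',cv2.resize(f['color'][90:340,90:340],None,fx=2.4,fy=2.4,interpolation=cv2.INTER_CUBIC))
E
```

```text
scene blue [387  79  26  26  38] [398.6  93.6] zrange [-1.  5.  8.]
  top mean [655.6 932.5   6.2] 23 centroid->z161 [742.7 585.7 162. ]
  silhouette [740.4 676.9] 122.039306640625
scene blue [227 170  15  14 188] [234.  176.5] zrange [154. 168. 170.]
  top mean [567.7 -20.2 168.7] 116 centroid->z161 [567.5 -20.1 162. ]
  silhouette [566.3 -18.6] 23.677001953125
scene red [322   0  14  19 163] [330.1   8.5] zrange [-214. -160. -105.]
  top mean [-270.  2339.  -103.8] 21 centroid->z161 [ 194.2 1285.8  162. ]Traceback (most recent call last):
  File "<stdin>", line 23, in <module>
    res = _minimize_neldermead(fun, x0, args, callback, bounds=bounds,
                               **options)
    fsim[k] = func(sim[k])
              ~~~~^^^^^^^^
    fx = function(np.copy(x), *(wrapper_args + args))
  File "<stdin>", line 22, in cost
ValueError: operands could not be broadcast together with shapes (39,34) (0,34)
```

```bash
python3 - <<'E'
from h import *
from scipy.optimize import minimize
th=np.linspace(0,2*np.pi,60)
for n in('scene','side'):
    f=pickle.load(open(n+'0.pkl','rb'));W=cloud(f);hsv=cv2.cvtColor(f['color'],cv2.COLOR_BGR2HSV).astype(int)
    H,S,V=np.moveaxis(hsv,-1,0)
    for nm,m in(('blue',(abs(H-112)<12)&(S>150)&(V>60)),('red',((H<6)|(H>174))&(S>150)&(V>60))):
        k,lab,st,ce=cv2.connectedComponentsWithStats(m.astype('uint8'))
        for i in range(1,k):
            if st[i,4]>80 and 150<st[i,1]<300 and 150<st[i,0]<280:
                P=W[lab==i];t=P[P[:,2]>np.nanpercentile(P[:,2],95)-3]
                msk=lab==i
                def cost(xy):
                    pts=np.concatenate([np.c_[xy[0]+18*np.cos(th),xy[1]+18*np.sin(th),0*th+z] for z in(152,170)])
                    hull=cv2.convexHull((proj(f,pts)*8).astype('float32'))
                    x,y,w,h=st[i,:4];im=np.zeros(((h+20)*8,(w+20)*8),'uint8')
                    cv2.fillConvexPoly(im,np.round(hull-np.array([(x-10)*8-4,(y-10)*8-4])).astype(int),1)
                    r=cv2.resize(im.astype('float32'),(w+20,h+20),interpolation=cv2.INTER_AREA)
                    return ((r-msk[y-10:y+h+10,x-10:x+w+10])**2).sum()
                c0=ray(f,ce[i],162)[0][:2]
                r=minimize(cost,c0,method='Nelder-Mead',options=dict(initial_simplex=c0+np.array([[-6,-6],[6,0],[0,6]])))
                print(n,nm,st[i],ce[i].round(1),'topmean',np.nanmean(t,0).round(1),'sil',r.x.round(1),r.fun)
    m=(abs(W[...,2]-180)<6)&(abs(W[...,0]-560)<250)&(abs(W[...,1]+100)<350)
    R=W[m];r=cv2.minAreaRect(R[:,:2].astype('float32'));print(' roof',r,np.median(R[:,2]))
    m=(abs(W[...,2]-75)<5)&(V>0)
    k,lab,st,ce=cv2.connectedComponentsWithStats(m.astype('uint8'))
    for i in range(1,k):
        if st[i,4]>250:
            P=W[lab==i];print(' z75',st[i],cv2.minEnclosingCircle(P[:,:2].astype('float32')),P.mean(0).round(1))
    cv2.imwrite(f'pics/{n}_crop.png',cv2.resize(f['color'][90:340,90:340],None,fx=2.4,fy=2.4,interpolation=cv2.INTER_CUBIC))
E
```

```text
scene blue [227 170  15  14 188] [234.  176.5] topmean [567.4 -19.7 168.9] sil [565.7 -17.9] 24.406005859375
scene red [160 217  18  17 255] [169.  224.8] topmean [ 551.9 -223.5  169.4] sil [ 550.4 -221.6] 38.168701171875
 roof ((560.397705078125, -120.85507202148438), (424.5530090332031, 244.32669067382812), 88.28375244140625) 179.14318550323114
 z75 [205  32 114  22 259] ((-31.18384552001953, 1067.0811767578125), 253.2435760498047) [ 27.3 961.6  74.9]
 z75 [255 134  42  23 651] ((504.01666259765625, 277.42816162109375), 62.000118255615234) [505.2 278.4  73.9]
 z75 [ 96 199 206 122 689] ((561.6370239257812, -122.3958511352539), 241.41720581054688) [ 631.4 -224.2   75. ]
side blue [232 185  15  15 190] [239.  191.8] topmean [564.2 -20.6 170.8] sil [563.9 -16.8] 35.930908203125
side red [235 262  18  20 279] [243.6 271.3] topmean [ 548.5 -223.7  170.7] sil [ 548.2 -221.8] 40.25341796875
 roof ((559.6163940429688, -120.44902038574219), (424.12127685546875, 240.4860382080078), 88.07940673828125) 180.5689346170056
 z75 [  0  28 110  12 285] ((-17.642013549804688, 943.46826171875), 195.01849365234375) [-22.2 930.2  74.9]
 z75 [185 123  42  30 965] ((501.43487548828125, 275.57806396484375), 62.1878776550293) [501.7 272.4  75.9]
```

View pics/side_crop.png

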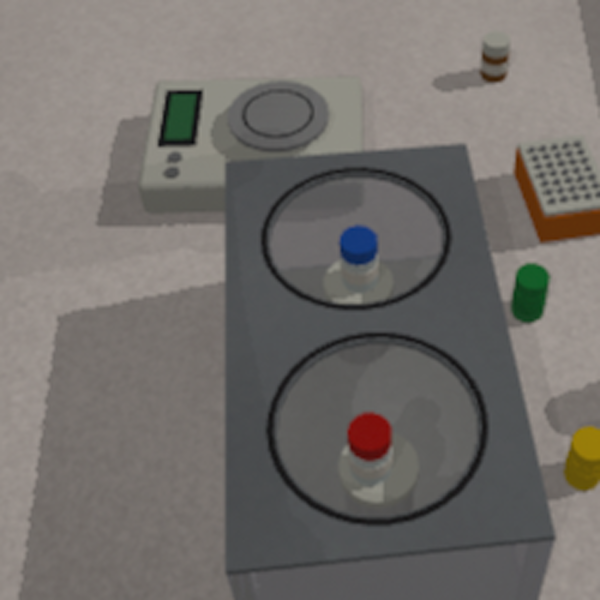

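View pics/scene_crop.png

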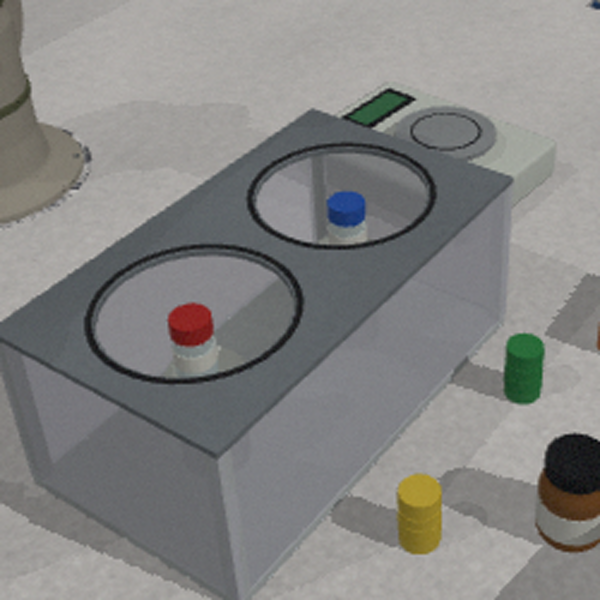

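Views confirm: blue cap in the far port (the +y one), red in the near one, with the ring on the pan clear. Now I'll refine the ring and work out the tool-frame shift.

```bash
cat >> h.py <<'E'
from scipy.spatial.transform import Rotation as Ro
def show(tgt=None):
    from cell import get_state
    s=get_state();R=Ro.from_euler('xyz',s['tcp_rot'],degrees=True).as_matrix()
    print('t',s['time_s'],'p',s['position'].round(1),'F',s['ft_force'].round(1),'open',round(s['opening'],1),'j',np.round(s['joints'],1))
    print('toolaxes(cols)\n',R.round(4))
    if tgt is not None: print('shift tool cm',(R.T@(np.array(tgt)-s['position'])/10).round(2))
E
python3 - <<'E'
from h import *
for n in('scene','side'):
    f=pickle.load(open(n+'0.pkl','rb'));g=cv2.cvtColor(f['color'],cv2.COLOR_BGR2GRAY).astype('float32')
    th=np.linspace(0,2*np.pi,180,endpoint=False)
    best=[]
    from scipy.optimize import minimize
    def cost(c,r0=40.5,z=75):
        uv=proj(f,np.c_[c[0]+r0*np.cos(th),c[1]+r0*np.sin(th),0*th+z]).astype('float32')
        return float(cv2.remap(g,uv[None,:,0],uv[None,:,1],cv2.INTER_LINEAR).mean())
    G=[(cost((x,y)),x,y) for x in np.arange(480,530,1) for y in np.arange(255,300,1)]
    print(n,'ring',sorted(G)[:3])
    B=[]
    for sgn,c0 in((1,(563,-20)),(-1,(557,-220))):
        G=[(cost((c0[0]+x,c0[1]+y),81,181),c0[0]+x,c0[1]+y) for x in np.arange(-12,13,1) for y in np.arange(-12,13,1)]
        print('  port',sorted(G)[:2])
show((565,-18,240))
E
```

```text
scene ring [(72.27472686767578, np.int64(503), np.int64(274)), (72.44780731201172, np.int64(503), np.int64(275)), (73.14850616455078, np.int64(504), np.int64(274))]
  port [(59.5510368347168, np.int64(566), np.int64(-28)), (59.80743408203125, np.int64(565), np.int64(-28))]
  port [(59.228248596191406, np.int64(561), np.int64(-227)), (59.50192642211914, np.int64(560), np.int64(-227))]
side ring [(71.03463745117188, np.int64(501), np.int64(276)), (71.36485290527344, np.int64(501), np.int64(277)), (71.42069244384766, np.int64(500), np.int64(276))]
  port [(53.37249755859375, np.int64(561), np.int64(-26)), (53.45914840698242, np.int64(561), np.int64(-27))]
  port [(51.89613342285156, np.int64(555), np.int64(-226)), (52.040794372558594, np.int64(554), np.int64(-226))]
t 0.15 p [ 295.3 -661.7  191.3] F [ 0.3 -0.8  0.8] open 93.1 j [61.6 34.4 -0.1 91.7  0.1 54.  -4.6]
toolaxes(cols)
 [[-6.000e-04  4.076e-01 -9.132e-01]
 [ 1.000e-03 -9.132e-01 -4.076e-01]
 [-1.000e+00 -1.100e-03  1.000e-04]]
shift tool cm [ -4.82 -47.79 -50.86]
```

>>> jog_arm(targets=[{"tx": -3, "claw": 6.4}, {"tx": -3, "claw": 6.4}, {"ty": -2.6, "tz": -2.8, "claw": 6.4}, {"ty": -2.6, "tz": -2.8, "claw": 6.4}, {"ty": -2.6, "tz": -2.8, "claw": 6.4}, {"ty": -2.6, "tz": -2.8, "claw": 6.4}, {"ty": -2.6, "tz": -2.8, "claw": 6.4}, {"ty": -2.6, "tz": -2.8, "claw": 6.4}])

```text
invalid input
```

>>> jog_arm(targets=[{"ty": -2.6, "tz": -2.8, "claw": 6.4}, {"ty": -2.6, "tz": -2.8, "claw": 6.4}, {"ty": -2.6, "tz": -2.8, "claw": 6.4}, {"ty": -2.6, "tz": -2.8, "claw": 6.4}, {"ty": -2.6, "tz": -2.8, "claw": 6.4}, {"ty": -2.6, "tz": -2.8, "claw": 6.4}, {"claw": 6.4}, {"claw": 6.4}])

```text
invalid input
```

```bash
python3 - <<'E'
from h import *
from cell import *
show((565,-18,245))
f=grab_frame('wrist');cv2.imwrite('pics/wrist1.png',f['color'])
E
```

```text
t 0.15 p [ 295.3 -661.7  191.3] F [ 0.3 -0.8  0.8] open 93.1 j [61.6 34.4 -0.1 91.7  0.1 54.  -4.6]
toolaxes(cols)
 [[-6.000e-04  4.076e-01 -9.132e-01]
 [ 1.000e-03 -9.132e-01 -4.076e-01]
 [-1.000e+00 -1.100e-03  1.000e-04]]
shift tool cm [ -5.32 -47.8  -50.86]
```

View pics/wrist1.png

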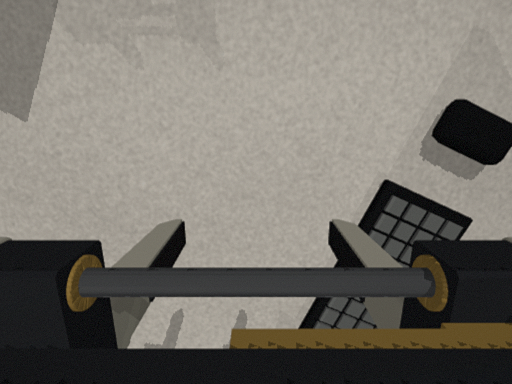

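The wrist view hasn't changed because the calls were refused. I'll give every field in each row.

>>> jog_arm(targets=[{"tx": -3, "ty": 0, "tz": 0, "rx": 0, "ry": 0, "rz": 0, "claw": 6.4}, {"tx": -3, "ty": 0, "tz": 0, "rx": 0, "ry": 0, "rz": 0, "claw": 6.4}])

```text
time_s: 0.37
position: [294.9, -660.8, 250.4]
tcp_rot: [-86.1, 89.7, 118.0]
ft_force: [1.3, -1.2, 0.4]
opening: 83.9
```

>>> jog_arm(targets=[{"tx": 0, "ty": -2.6, "tz": -2.8, "rx": 0, "ry": 0, "rz": 0, "claw": 6.4}, {"tx": 0, "ty": -2.6, "tz": -2.8, "rx": 0, "ry": 0, "rz": 0, "claw": 6.4}, {"tx": 0, "ty": -2.6, "tz": -2.8, "rx": 0, "ry": 0, "rz": 0, "claw": 6.4}, {"tx": 0, "ty": -2.6, "tz": -2.8, "rx": 0, "ry": 0, "rz": 0, "claw": 6.4}, {"tx": 0, "ty": -2.6, "tz": -2.8, "rx": 0, "ry": 0, "rz": 0, "claw": 6.4}, {"tx": 0, "ty": -2.6, "tz": -2.8, "rx": 0, "ry": 0, "rz": 0, "claw": 6.4}, {"tx": 0, "ty": -2.6, "tz": -2.8, "rx": 0, "ry": 0, "rz": 0, "claw": 6.4}, {"tx": 0, "ty": -2.6, "tz": -2.8, "rx": 0, "ry": 0, "rz": 0, "claw": 6.4}])

```text
time_s: 1.03
position: [415.5, -379.0, 252.0]
tcp_rot: [93.7, 90.0, -62.3]
ft_force: [0.2, -0.5, 0.3]
opening: 63.9
```

```bash
python3 -c "
from h import *
show((565,-18,245))"
```

```text
t 1.0333 p [ 415.5 -379.   252. ] F [ 0.2 -0.5  0.3] open 63.9 j [ 38.8  19.4  -2.9 109.2   1.2  51.5 -30.7]
toolaxes(cols)
 [[ 1.000e-04  4.075e-01 -9.132e-01]
 [-1.000e-04 -9.132e-01 -4.075e-01]
 [-1.000e+00  1.000e-04 -0.000e+00]]
shift tool cm [  0.69 -26.88 -28.36]
```

>>> jog_arm(targets=[{"tx": 0, "ty": -2.6, "tz": -2.8, "rx": 0, "ry": 0, "rz": 0, "claw": 6.4}, {"tx": 0, "ty": -2.6, "tz": -2.8, "rx": 0, "ry": 0, "rz": 0, "claw": 6.4}, {"tx": 0, "ty": -2.6, "tz": -2.8, "rx": 0, "ry": 0, "rz": 0, "claw": 6.4}, {"tx": 0, "ty": -2.6, "tz": -2.8, "rx": 0, "ry": 0, "rz": 0, "claw": 6.4}, {"tx": 0, "ty": -2.6, "tz": -2.8, "rx": 0, "ry": 0, "rz": 0, "claw": 6.4}, {"tx": 0, "ty": -2.6, "tz": -2.8, "rx": 0, "ry": 0, "rz": 0, "claw": 6.4}, {"tx": 0, "ty": 0, "tz": 0, "rx": 0, "ry": 0, "rz": 0, "claw": 6.4}, {"tx": 0, "ty": 0, "tz": 0, "rx": 0, "ry": 0, "rz": 0, "claw": 6.4}])

```text
time_s: 1.7
position: [505.8, -167.6, 251.9]
tcp_rot: [-122.9, 90.0, 81.4]
ft_force: [0.1, -0.8, -0.5]
opening: 64.2
```

```bash
python3 - <<'E'
from h import *
from cell import *
show((565,-18,245))
f=grab_frame('wrist');cv2.imwrite('pics/wrist2.png',f['color']);pickle.dump(f,open('w2.pkl','wb'))
hsv=cv2.cvtColor(f['color'],cv2.COLOR_BGR2HSV).astype(int);H,S,V=np.moveaxis(hsv,-1,0)
m=(abs(H-112)<12)&(S>150)&(V>50)
k,lab,st,ce=cv2.connectedComponentsWithStats(m.astype('uint8'))
W=cloud(f)
for i in range(1,k):
    if st[i,4]>60:
        P=W[lab==i];t=P[P[:,2]>np.nanpercentile(P[:,2],95)-4];print(st[i],ce[i],t.mean(0),fitcirc(t),cv2.minEnclosingCircle(t[:,:2].astype('float32')),np.nanpercentile(P[:,2],95))
E
```

```text
t 1.7 p [ 505.8 -167.6  251.9] F [ 0.1 -0.8 -0.5] open 64.2 j [ 17.8  17.4  -7.2 112.5   2.7  50.4 -56.5]
toolaxes(cols)
 [[ 1.000e-04  4.120e-01 -9.112e-01]
 [ 4.000e-04 -9.112e-01 -4.120e-01]
 [-1.000e+00 -4.000e-04 -2.000e-04]]
shift tool cm [  0.69 -11.19 -11.55]
[ 117   49   43   41 1374] [137.63901019  69.35516739] [564.37016705 -18.07354867 169.09133163] (array([564.24173939, -18.06407276]), np.float64(12.348358070598685)) ((564.2366943359375, -17.610055923461914), 17.59705924987793) 170.28179501515072
```

View pics/wrist2.png

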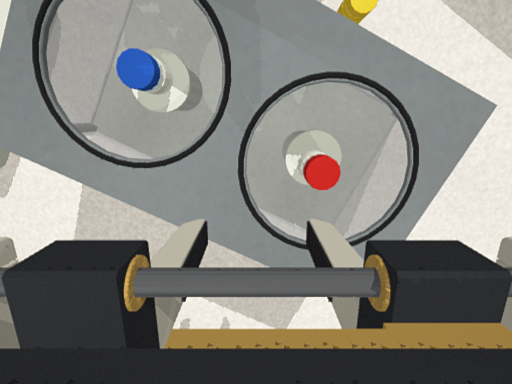

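The wrist view shows the blue cap at (138,69) in its port and red at (322,172). The wrist depth puts the blue vial at (564.3, -18.0), which agrees with the fixed cameras. Moving above it now.

>>> jog_arm(targets=[{"tx": 0, "ty": -2.8, "tz": -2.9, "rx": 0, "ry": 0, "rz": 0, "claw": 6.4}, {"tx": 0, "ty": -2.8, "tz": -2.9, "rx": 0, "ry": 0, "rz": 0, "claw": 6.4}, {"tx": 0, "ty": -2.8, "tz": -2.9, "rx": 0, "ry": 0, "rz": 0, "claw": 6.4}, {"tx": 0, "ty": -2.8, "tz": -2.8, "rx": 0, "ry": 0, "rz": 0, "claw": 6.4}, {"tx": 0, "ty": 0, "tz": 0, "rx": 0, "ry": 0, "rz": 0, "claw": 6.4}, {"tx": 0, "ty": 0, "tz": 0, "rx": 0, "ry": 0, "rz": 0, "claw": 6.4}])

```text
time_s: 2.25
position: [564.7, -20.2, 251.6]
tcp_rot: [-30.5, 90.0, 173.6]
ft_force: [0.3, -1.2, 0.2]
opening: 63.8
```

```bash
python3 - <<'E'
from h import *
from cell import *
show((564.4,-18,126))
for n in('wrist','side'):
    f=grab_frame(n);cv2.imwrite(f'pics/{n}3.png',f['color'])
E
```

```text
t 2.25 p [564.7 -20.2 251.6] F [ 0.3 -1.2  0.2] open 63.8 j [  3.4  19.9  -9.5 108.6   4.1  51.9 -74. ]
toolaxes(cols)
 [[-5.000e-04  4.093e-01 -9.124e-01]
 [ 1.000e-04 -9.124e-01 -4.093e-01]
 [-1.000e+00 -3.000e-04  4.000e-04]]
shift tool cm [12.56 -0.21 -0.07]
```

View pics/wrist3.png

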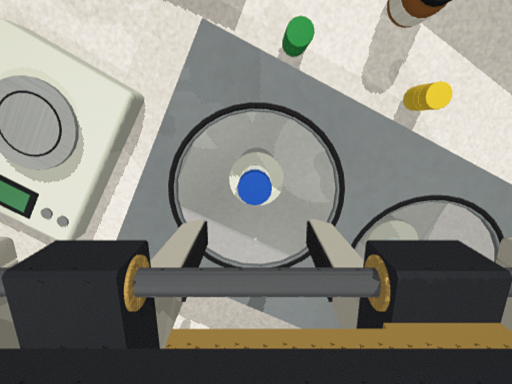

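View pics/side3.png

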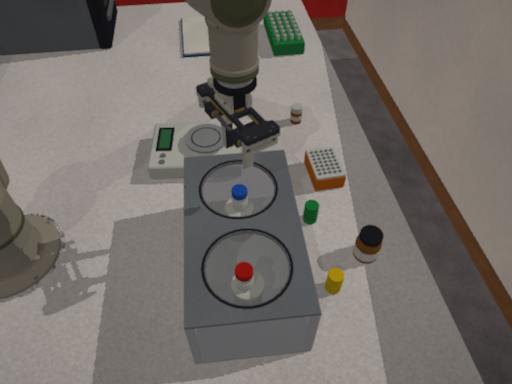

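The wrist view shows the blue cap at (254,187), midway between the fingers (206 and 308), so the tool is aligned and clear of the port rim. Descending.

>>> jog_arm(targets=[{"tx": 2, "ty": -0.2, "tz": 0, "rx": 0, "ry": 0, "rz": 0, "claw": 6.4}, {"tx": 2, "ty": 0, "tz": 0, "rx": 0, "ry": 0, "rz": 0, "claw": 6.4}, {"tx": 2, "ty": 0, "tz": 0, "rx": 0, "ry": 0, "rz": 0, "claw": 6.4}, {"tx": 0, "ty": 0, "tz": 0, "rx": 0, "ry": 0, "rz": 0, "claw": 6.4}, {"tx": 0, "ty": 0, "tz": 0, "rx": 0, "ry": 0, "rz": 0, "claw": 6.4}])

```text
time_s: 2.77
position: [562.8, -21.1, 191.6]
tcp_rot: [-3.8, 89.9, -159.9]
ft_force: [1.1, -0.3, -0.1]
opening: 64.1
```

```bash
python3 - <<'E'
from h import *
from cell import *
show((564.4,-18,126))
for n in('wrist','scene'):
    f=grab_frame(n);cv2.imwrite(f'pics/{n}4.png',f['color'])
E
```

```text
t 2.7667 p [562.8 -21.1 191.6] F [ 1.1 -0.3 -0.1] open 64.1 j [  3.   23.6  -9.1 112.7   5.3  44.3 -75.3]
toolaxes(cols)
 [[-2.100e-03  4.049e-01 -9.144e-01]
 [-8.000e-04 -9.144e-01 -4.049e-01]
 [-1.000e+00 -2.000e-04  2.300e-03]]
shift tool cm [ 6.56 -0.22 -0.29]
```

View pics/scene4.png

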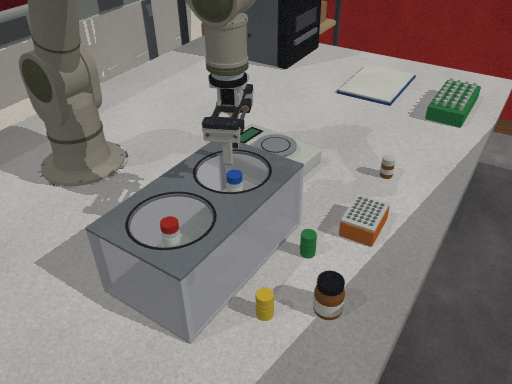

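View pics/wrist4.png

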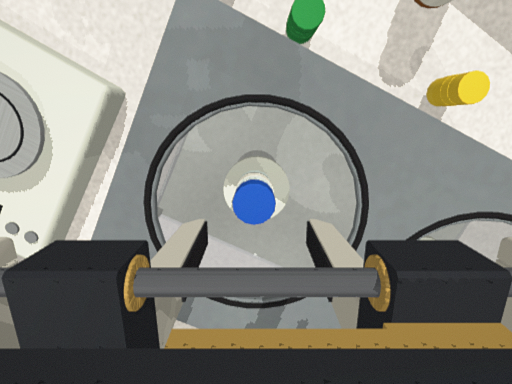

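The cap is at (253,201), still midway between the fingers, and the fingers clear the rim. I'll make a small correction and continue down.

>>> jog_arm(targets=[{"tx": 0, "ty": -0.2, "tz": -0.3, "rx": 0, "ry": 0, "rz": 0, "claw": 6.4}, {"tx": 1.5, "ty": 0, "tz": 0, "rx": 0, "ry": 0, "rz": 0, "claw": 6.4}, {"tx": 1.5, "ty": 0, "tz": 0, "rx": 0, "ry": 0, "rz": 0, "claw": 6.4}, {"tx": 1.5, "ty": 0, "tz": 0, "rx": 0, "ry": 0, "rz": 0, "claw": 6.4}, {"tx": 1.5, "ty": 0, "tz": 0, "rx": 0, "ry": 0, "rz": 0, "claw": 6.4}, {"tx": 0.4, "ty": 0, "tz": 0, "rx": 0, "ry": 0, "rz": 0, "claw": 6.4}, {"tx": 0, "ty": 0, "tz": 0, "rx": 0, "ry": 0, "rz": 0, "claw": 6.4}, {"tx": 0, "ty": 0, "tz": 0, "rx": 0, "ry": 0, "rz": 0, "claw": 6.4}])

```text
time_s: 3.53
position: [566.1, -15.8, 128.7]
tcp_rot: [156.8, 89.9, 0.8]
ft_force: [0.5, -0.7, -1.1]
opening: 63.8
```

```bash
python3 - <<'E'
from h import *
from cell import *
show((564.4,-18,126))
for n in('wrist',):
    f=grab_frame(n);cv2.imwrite(f'pics/{n}5.png',f['color'])
show((564.4,-18,126))
E
```

```text
t 3.5333 p [566.1 -15.8 128.7] F [ 0.5 -0.7 -1.1] open 63.8 j [  1.8  28.3  -8.4 115.8   6.8  36.3 -77. ]
toolaxes(cols)
 [[ 9.000e-04  4.076e-01 -9.131e-01]
 [ 0.000e+00 -9.131e-01 -4.076e-01]
 [-1.000e+00  3.000e-04 -8.000e-04]]
shift tool cm [0.27 0.13 0.25]
t 3.5833 p [566.3 -15.8 129. ] F [ 0.1 -0.1  0.1] open 63.8 j [  1.8  28.3  -8.4 115.8   6.8  36.3 -77. ]
toolaxes(cols)
 [[ 1.400e-03  4.075e-01 -9.132e-01]
 [ 0.000e+00 -9.132e-01 -4.075e-01]
 [-1.000e+00  5.000e-04 -1.300e-03]]
shift tool cm [0.3  0.12 0.26]
```

View pics/wrist5.png

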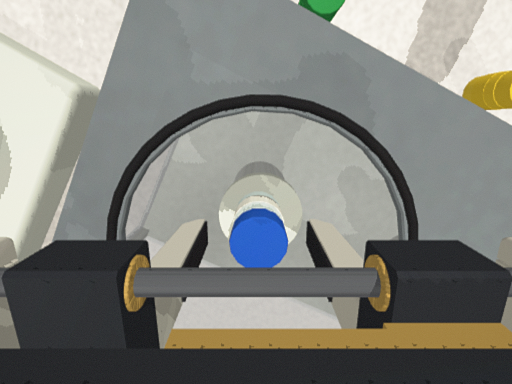

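The cap at (258,239) is centred between the fingers. A last few millimetres of correction, then close.

>>> jog_arm(targets=[{"tx": 0.3, "ty": 0.1, "tz": 0.2, "rx": 0, "ry": 0, "rz": 0, "claw": 6.4}, {"tx": 0, "ty": 0, "tz": 0, "rx": 0, "ry": 0, "rz": 0, "claw": 4.5}, {"tx": 0, "ty": 0, "tz": 0, "rx": 0, "ry": 0, "rz": 0, "claw": 4.0}, {"tx": 0, "ty": 0, "tz": 0, "rx": 0, "ry": 0, "rz": 0, "claw": 3.5}, {"tx": 0, "ty": 0, "tz": 0, "rx": 0, "ry": 0, "rz": 0, "claw": 3.0}, {"tx": 0, "ty": 0, "tz": 0, "rx": 0, "ry": 0, "rz": 0, "claw": 2.8}, {"tx": 0, "ty": 0, "tz": 0, "rx": 0, "ry": 0, "rz": 0, "claw": 2.8}, {"tx": 0, "ty": 0, "tz": 0, "rx": 0, "ry": 0, "rz": 0, "claw": 2.8}])

```text
time_s: 4.25
position: [564.2, -17.6, 125.0]
tcp_rot: [146.0, 90.0, -9.9]
ft_force: [0.7, -0.5, 1.5]
opening: 35.6
```

>>> jog_arm(targets=[{"tx": 0, "ty": 0, "tz": 0, "rx": 0, "ry": 0, "rz": 0, "claw": 2.8}, {"tx": 0, "ty": 0, "tz": 0, "rx": 0, "ry": 0, "rz": 0, "claw": 2.8}, {"tx": 0, "ty": 0, "tz": 0, "rx": 0, "ry": 0, "rz": 0, "claw": 2.8}])

```text
time_s: 4.5
position: [564.2, -17.6, 125.0]
tcp_rot: [156.7, 90.0, 0.7]
ft_force: [-0.1, -0.8, 1.8]
opening: 35.5
```

```bash
python3 - <<'E'
from h import *
from cell import *
show((564.4,-18,126))
E
```

```text
t 4.5 p [564.2 -17.6 125. ] F [-0.1 -0.8  1.8] open 35.5 j [  1.9  28.6  -8.4 116.2   6.9  35.7 -77. ]
toolaxes(cols)
 [[ 2.000e-04  4.076e-01 -9.132e-01]
 [ 0.000e+00 -9.132e-01 -4.076e-01]
 [-1.000e+00  1.000e-04 -2.000e-04]]
shift tool cm [-0.1   0.04  0.  ]
```

Gripped: the opening stopped at 35.5 mm on the 36 mm vial. Lifting straight up.

>>> jog_arm(targets=[{"tx": -0.5, "ty": 0, "tz": 0, "rx": 0, "ry": 0, "rz": 0, "claw": 2.8}, {"tx": -1, "ty": 0, "tz": 0, "rx": 0, "ry": 0, "rz": 0, "claw": 2.8}, {"tx": -1.6, "ty": 0, "tz": 0, "rx": 0, "ry": 0, "rz": 0, "claw": 2.8}, {"tx": -1.8, "ty": 0, "tz": 0, "rx": 0, "ry": 0, "rz": 0, "claw": 2.8}, {"tx": -1.8, "ty": 0, "tz": 0, "rx": 0, "ry": 0, "rz": 0, "claw": 2.8}, {"tx": -1.8, "ty": 0, "tz": 0, "rx": 0, "ry": 0, "rz": 0, "claw": 2.8}, {"tx": -1.8, "ty": 0, "tz": 0, "rx": 0, "ry": 0, "rz": 0, "claw": 2.8}, {"tx": -1, "ty": 0, "tz": 0, "rx": 0, "ry": 0, "rz": 0, "claw": 2.8}])

```text
time_s: 5.17
position: [564.7, -17.5, 240.6]
tcp_rot: [158.4, 89.8, 2.4]
ft_force: [-0.5, 0.7, -0.1]
opening: 35.0
```

>>> jog_arm(targets=[{"tx": -0.5, "ty": 0, "tz": 0, "rx": 0, "ry": 0, "rz": 0, "claw": 2.8}, {"tx": 0, "ty": 0, "tz": 0, "rx": 0, "ry": 0, "rz": 0, "claw": 2.8}])

```text
time_s: 5.33
position: [564.5, -17.6, 244.0]
tcp_rot: [155.9, 89.9, -0.0]
ft_force: [1.3, 0.2, -0.5]
opening: 35.4
```

```bash
python3 - <<'E'
from h import *
from cell import *
show((502.5,275.5,240))
for n in('wrist','scene'):
    f=grab_frame(n);cv2.imwrite(f'pics/{n}6.png',f['color'])
E
```

```text
t 5.3333 p [564.5 -17.6 244. ] F [ 1.3  0.2 -0.5] open 35.4 j [  3.2  20.2  -9.6 109.2   4.3  50.8 -74.5]
toolaxes(cols)
 [[ 1.800e-03  4.075e-01 -9.132e-01]
 [-0.000e+00 -9.132e-01 -4.075e-01]
 [-1.000e+00  7.000e-04 -1.600e-03]]
shift tool cm [  0.39 -29.29  -6.28]
```

View pics/scene6.png

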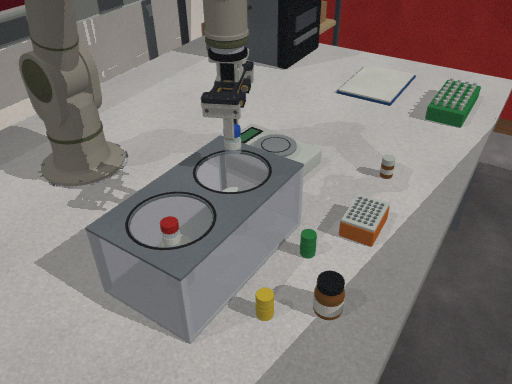

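View pics/wrist6.png

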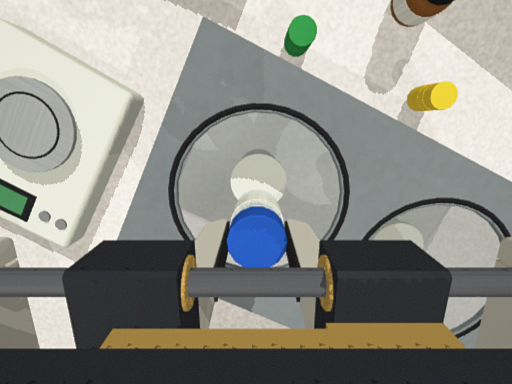

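The vial is out of the port: held at about (234,140) in the scene view, pedestal empty, and red still at (170,225). Carrying it to the pan.

>>> jog_arm(targets=[{"tx": 0, "ty": -0.8, "tz": -0.2, "rx": 0, "ry": 0, "rz": 0, "claw": 2.8}, {"tx": 0, "ty": -1.6, "tz": -0.3, "rx": 0, "ry": 0, "rz": 0, "claw": 2.8}, {"tx": 0, "ty": -2.2, "tz": -0.5, "rx": 0, "ry": 0, "rz": 0, "claw": 2.8}, {"tx": 0, "ty": -2.4, "tz": -0.5, "rx": 0, "ry": 0, "rz": 0, "claw": 2.8}, {"tx": 0, "ty": -2.4, "tz": -0.5, "rx": 0, "ry": 0, "rz": 0, "claw": 2.8}, {"tx": 0, "ty": -2.4, "tz": -0.5, "rx": 0, "ry": 0, "rz": 0, "claw": 2.8}, {"tx": 0, "ty": -2.4, "tz": -0.5, "rx": 0, "ry": 0, "rz": 0, "claw": 2.8}, {"tx": 0, "ty": -2.4, "tz": -0.5, "rx": 0, "ry": 0, "rz": 0, "claw": 2.8}])

```text
time_s: 6.1
position: [527.3, 149.9, 241.9]
tcp_rot: [-14.3, 89.9, -170.3]
ft_force: [0.5, 0.1, -0.3]
opening: 35.1
```

>>> jog_arm(targets=[{"tx": 0, "ty": -2.4, "tz": -0.5, "rx": 0, "ry": 0, "rz": 0, "claw": 2.8}, {"tx": 0, "ty": -2.4, "tz": -0.5, "rx": 0, "ry": 0, "rz": 0, "claw": 2.8}, {"tx": 0, "ty": -2.4, "tz": -0.5, "rx": 0, "ry": 0, "rz": 0, "claw": 2.8}, {"tx": 0, "ty": -2.4, "tz": -0.5, "rx": 0, "ry": 0, "rz": 0, "claw": 2.8}, {"tx": 0, "ty": -1.8, "tz": -0.5, "rx": 0, "ry": 0, "rz": 0, "claw": 2.8}, {"tx": 0, "ty": -1.2, "tz": -0.3, "rx": 0, "ry": 0, "rz": 0, "claw": 2.8}, {"tx": 0, "ty": 0, "tz": 0, "rx": 0, "ry": 0, "rz": 0, "claw": 2.8}, {"tx": 0, "ty": 0, "tz": 0, "rx": 0, "ry": 0, "rz": 0, "claw": 2.8}])

```text
time_s: 6.77
position: [502.2, 274.6, 242.2]
tcp_rot: [16.6, 89.9, -139.3]
ft_force: [-0.3, -0.7, -0.0]
opening: 35.5
```

```bash
python3 - <<'E'
from h import *
from cell import *
show((502.5,275.5,110))
for n in('wrist','side'):
    f=grab_frame(n);cv2.imwrite(f'pics/{n}7.png',f['color'])
E
```

```text
t 6.7667 p [502.2 274.6 242.2] F [-0.3 -0.7 -0. ] open 35.5 j [ -24.4   21.2  -13.6  108.1    6.3   51.5 -106.9]
toolaxes(cols)
 [[-1.100e-03  4.086e-01 -9.127e-01]
 [-9.000e-04 -9.127e-01 -4.086e-01]
 [-1.000e+00  4.000e-04  1.400e-03]]
shift tool cm [13.22 -0.07 -0.08]
```

View pics/side7.png

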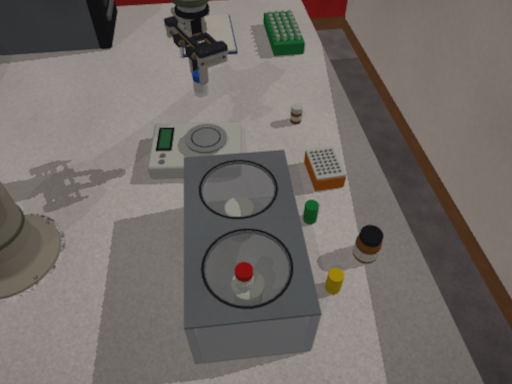

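View pics/wrist7.png

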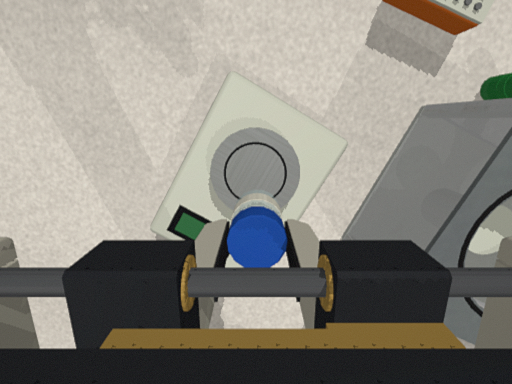

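The vial hangs upright over the pan: wrist ring centre at (255,172), vial column at 257. Descending to just above the pan.

>>> jog_arm(targets=[{"tx": 1, "ty": 0, "tz": 0, "rx": 0, "ry": 0, "rz": 0, "claw": 2.8}, {"tx": 2, "ty": 0, "tz": 0, "rx": 0, "ry": 0, "rz": 0, "claw": 2.8}, {"tx": 2, "ty": 0, "tz": 0, "rx": 0, "ry": 0, "rz": 0, "claw": 2.8}, {"tx": 2, "ty": 0, "tz": 0, "rx": 0, "ry": 0, "rz": 0, "claw": 2.8}, {"tx": 2, "ty": 0, "tz": 0, "rx": 0, "ry": 0, "rz": 0, "claw": 2.8}, {"tx": 2, "ty": 0, "tz": 0, "rx": 0, "ry": 0, "rz": 0, "claw": 2.8}, {"tx": 1.5, "ty": 0, "tz": 0, "rx": 0, "ry": 0, "rz": 0, "claw": 2.8}, {"tx": 1, "ty": 0, "tz": 0, "rx": 0, "ry": 0, "rz": 0, "claw": 2.8}])

```text
time_s: 7.53
position: [502.2, 273.0, 105.8]
tcp_rot: [15.0, 89.9, -141.0]
ft_force: [0.7, -0.8, -0.6]
opening: 35.4
```

>>> jog_arm(targets=[{"tx": 0, "ty": 0, "tz": 0, "rx": 0, "ry": 0, "rz": 0, "claw": 2.8}, {"tx": 0, "ty": 0, "tz": 0, "rx": 0, "ry": 0, "rz": 0, "claw": 2.8}, {"tx": 0, "ty": 0, "tz": 0, "rx": 0, "ry": 0, "rz": 0, "claw": 2.8}])

```text
time_s: 7.78
position: [503.2, 274.6, 108.6]
tcp_rot: [-177.3, 89.9, 26.8]
ft_force: [0.8, -0.6, -0.6]
opening: 35.1
```

```bash
python3 - <<'E'
from h import *
from cell import *
show((502.5,275.5,90))
for n in('scene','side'):
    f=grab_frame(n);cv2.imwrite(f'pics/{n}8.png',cv2.resize(f['color'][80:230,130:330],None,fx=3,fy=3,interpolation=cv2.INTER_CUBIC))
E
```

```text
t 7.7833 p [503.2 274.6 108.6] F [ 0.8 -0.6 -0.6] open 35.1 j [ -26.3   30.5  -11.5  115.7   10.3   34.7 -110.7]
toolaxes(cols)
 [[ 9.000e-04  4.071e-01 -9.134e-01]
 [ 4.000e-04 -9.134e-01 -4.071e-01]
 [-1.000e+00 -0.000e+00 -1.000e-03]]
shift tool cm [ 1.86 -0.11  0.03]
```

View pics/scene8.png

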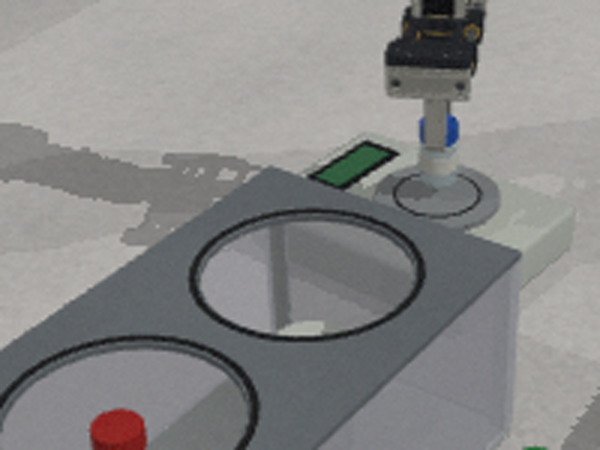

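View pics/side8.png

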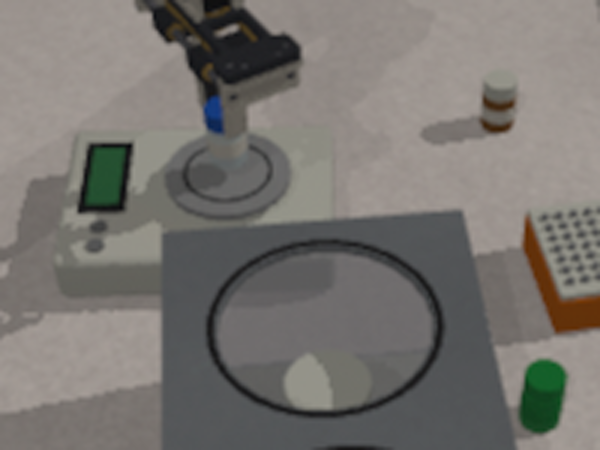

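The vial is over the ring, about 18 mm up (scene crop ring at (437,195), side crop (228,173)). Lowering slowly and watching the force.

>>> jog_arm(targets=[{"tx": 0.4, "ty": 0, "tz": 0, "rx": 0, "ry": 0, "rz": 0, "claw": 2.8}, {"tx": 0.4, "ty": 0, "tz": 0, "rx": 0, "ry": 0, "rz": 0, "claw": 2.8}, {"tx": 0.4, "ty": 0, "tz": 0, "rx": 0, "ry": 0, "rz": 0, "claw": 2.8}, {"tx": 0.2, "ty": 0, "tz": 0, "rx": 0, "ry": 0, "rz": 0, "claw": 2.8}, {"tx": 0, "ty": 0, "tz": 0, "rx": 0, "ry": 0, "rz": 0, "claw": 2.8}, {"tx": 0, "ty": 0, "tz": 0, "rx": 0, "ry": 0, "rz": 0, "claw": 2.8}, {"tx": 0, "ty": 0, "tz": 0, "rx": 0, "ry": 0, "rz": 0, "claw": 2.8}])

```text
time_s: 8.47
position: [502.6, 274.8, 93.9]
tcp_rot: [-1.9, 90.0, -157.8]
ft_force: [0.3, -0.1, -0.5]
opening: 35.5
```

>>> jog_arm(targets=[{"tx": 0.1, "ty": 0, "tz": 0, "rx": 0, "ry": 0, "rz": 0, "claw": 2.8}, {"tx": 0, "ty": 0, "tz": 0, "rx": 0, "ry": 0, "rz": 0, "claw": 2.8}, {"tx": 0, "ty": 0, "tz": 0, "rx": 0, "ry": 0, "rz": 0, "claw": 2.8}])

```text
time_s: 8.72
position: [502.7, 274.7, 93.0]
tcp_rot: [176.7, 90.0, 20.7]
ft_force: [0.1, 0.9, -1.3]
opening: 35.0
```

>>> jog_arm(targets=[{"tx": 0.1, "ty": 0, "tz": 0, "rx": 0, "ry": 0, "rz": 0, "claw": 2.8}, {"tx": 0, "ty": 0, "tz": 0, "rx": 0, "ry": 0, "rz": 0, "claw": 2.8}, {"tx": 0, "ty": 0, "tz": 0, "rx": 0, "ry": 0, "rz": 0, "claw": 2.8}])

```text
time_s: 8.97
position: [502.6, 274.7, 91.9]
tcp_rot: [11.0, 90.0, -145.0]
ft_force: [-0.3, -0.2, -0.4]
opening: 35.4
```

>>> jog_arm(targets=[{"tx": 0.1, "ty": 0, "tz": 0, "rx": 0, "ry": 0, "rz": 0, "claw": 2.8}, {"tx": 0, "ty": 0, "tz": 0, "rx": 0, "ry": 0, "rz": 0, "claw": 2.8}, {"tx": 0, "ty": 0, "tz": 0, "rx": 0, "ry": 0, "rz": 0, "claw": 2.8}])

```text
time_s: 9.22
position: [502.6, 274.7, 90.8]
tcp_rot: [4.1, 90.0, -151.9]
ft_force: [0.6, -0.1, 0.0]
opening: 35.2
```

>>> jog_arm(targets=[{"tx": 0.05, "ty": 0, "tz": 0, "rx": 0, "ry": 0, "rz": 0, "claw": 2.8}, {"tx": 0, "ty": 0, "tz": 0, "rx": 0, "ry": 0, "rz": 0, "claw": 2.8}, {"tx": 0, "ty": 0, "tz": 0, "rx": 0, "ry": 0, "rz": 0, "claw": 2.8}])

```text
time_s: 9.47
position: [502.6, 274.7, 90.4]
tcp_rot: [7.8, 90.0, -148.1]
ft_force: [0.1, -0.3, 0.4]
opening: 35.4
```

>>> jog_arm(targets=[{"tx": 0.05, "ty": 0, "tz": 0, "rx": 0, "ry": 0, "rz": 0, "claw": 2.8}, {"tx": 0, "ty": 0, "tz": 0, "rx": 0, "ry": 0, "rz": 0, "claw": 2.8}, {"tx": 0, "ty": 0, "tz": 0, "rx": 0, "ry": 0, "rz": 0, "claw": 2.8}])

```text
time_s: 9.72
position: [502.7, 274.7, 90.0]
tcp_rot: [176.6, 90.0, 20.7]
ft_force: [0.6, -0.1, 1.3]
opening: 35.2
```

>>> jog_arm(targets=[{"tx": 0.05, "ty": 0, "tz": 0, "rx": 0, "ry": 0, "rz": 0, "claw": 2.8}, {"tx": 0, "ty": 0, "tz": 0, "rx": 0, "ry": 0, "rz": 0, "claw": 2.8}, {"tx": 0, "ty": 0, "tz": 0, "rx": 0, "ry": 0, "rz": 0, "claw": 2.8}])

```text
time_s: 9.97
position: [502.8, 274.8, 90.0]
tcp_rot: [174.5, 90.0, 18.5]
ft_force: [-1.5, -1.1, 7.8]
opening: 35.5
```

Contact: Fz rose to 7.8 N and z stopped at 90.0. Easing off slightly and releasing.

>>> jog_arm(targets=[{"tx": -0.04, "ty": 0, "tz": 0, "rx": 0, "ry": 0, "rz": 0, "claw": 2.8}, {"tx": 0, "ty": 0, "tz": 0, "rx": 0, "ry": 0, "rz": 0, "claw": 3.6}, {"tx": 0, "ty": 0, "tz": 0, "rx": 0, "ry": 0, "rz": 0, "claw": 3.9}, {"tx": 0, "ty": 0, "tz": 0, "rx": 0, "ry": 0, "rz": 0, "claw": 4.4}, {"tx": 0, "ty": 0, "tz": 0, "rx": 0, "ry": 0, "rz": 0, "claw": 5.4}, {"tx": 0, "ty": 0, "tz": 0, "rx": 0, "ry": 0, "rz": 0, "claw": 6.4}, {"tx": 0, "ty": 0, "tz": 0, "rx": 0, "ry": 0, "rz": 0, "claw": 7}, {"tx": 0, "ty": 0, "tz": 0, "rx": 0, "ry": 0, "rz": 0, "claw": 7}])

```text
time_s: 10.63
position: [502.6, 274.7, 89.7]
tcp_rot: [-7.2, 90.0, -163.1]
ft_force: [0.2, -0.3, -0.7]
opening: 66.1
```

```bash
python3 - <<'E'
from h import *
from cell import *
show((502.5,275.5,90))
f=grab_frame('wrist');cv2.imwrite('pics/wrist9.png',f['color'])
E
```

```text
t 10.6333 p [502.6 274.7  89.7] F [ 0.2 -0.3 -0.7] open 66.1 j [ -26.7   32.1  -11.   116.5   10.9   32.4 -111.3]
toolaxes(cols)
 [[-1.000e-04  4.076e-01 -9.132e-01]
 [-0.000e+00 -9.132e-01 -4.076e-01]
 [-1.000e+00 -0.000e+00  1.000e-04]]
shift tool cm [-0.03 -0.08 -0.02]
```

View pics/wrist9.png

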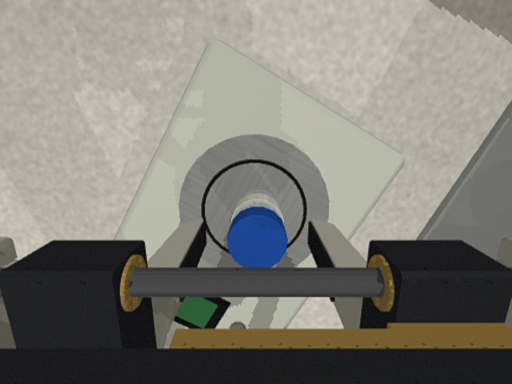

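The vial stands free at (257,238), with open fingers on both sides. Retreating straight up.

>>> jog_arm(targets=[{"tx": -0.5, "ty": 0, "tz": 0, "rx": 0, "ry": 0, "rz": 0, "claw": 7}, {"tx": -1.5, "ty": 0, "tz": 0, "rx": 0, "ry": 0, "rz": 0, "claw": 7}, {"tx": -2.5, "ty": 0, "tz": 0, "rx": 0, "ry": 0, "rz": 0, "claw": 7}, {"tx": -2.5, "ty": 0, "tz": 0, "rx": 0, "ry": 0, "rz": 0, "claw": 7}, {"tx": -2.5, "ty": 0, "tz": 0, "rx": 0, "ry": 0, "rz": 0, "claw": 7}, {"tx": -2.5, "ty": 0, "tz": 0, "rx": 0, "ry": 0, "rz": 0, "claw": 7}, {"tx": -2, "ty": 0, "tz": 0, "rx": 0, "ry": 0, "rz": 0, "claw": 7}, {"tx": -1, "ty": 0, "tz": 0, "rx": 0, "ry": 0, "rz": 0, "claw": 7}])

```text
time_s: 11.35
position: [503.4, 275.3, 242.9]
tcp_rot: [-172.5, 89.8, 31.6]
ft_force: [1.2, -0.4, 0.1]
opening: 70.1
```

>>> jog_arm(targets=[{"tx": 0, "ty": 0, "tz": 0, "rx": 0, "ry": 0, "rz": 0, "claw": 7}, {"tx": 0, "ty": 0, "tz": 0, "rx": 0, "ry": 0, "rz": 0, "claw": 7}, {"tx": 0, "ty": 0, "tz": 0, "rx": 0, "ry": 0, "rz": 0, "claw": 7}, {"tx": 0, "ty": 0, "tz": 0, "rx": 0, "ry": 0, "rz": 0, "claw": 7}])

```text
time_s: 11.68
position: [502.0, 274.3, 238.3]
tcp_rot: [6.8, 89.9, -149.1]
ft_force: [0.4, -0.4, -0.1]
opening: 69.8
```

```bash
python3 - <<'E'
from h import *
from cell import *
show()
for n in('wrist','side'):
    f=grab_frame(n);cv2.imwrite(f'pics/{n}10.png',f['color'])
    hsv=cv2.cvtColor(f['color'],cv2.COLOR_BGR2HSV).astype(int);H,S,V=np.moveaxis(hsv,-1,0);W=cloud(f)
    for nm,m in(('blue',(abs(H-112)<12)&(S>150)&(V>50)&(abs(W[...,2]-130)<15)),('red',((H<6)|(H>174))&(S>150)&(V>50)&(abs(W[...,2]-170)<6))):
        if m.sum()>50: t=W[m];t=t[t[:,2]>np.nanpercentile(t[:,2],95)-4];print(n,nm,m.sum(),t.mean(0).round(1))
E
```

```text
t 11.6833 p [502.  274.3 238.3] F [ 0.4 -0.4 -0.1] open 69.8 j [ -24.2   21.5  -13.8  108.4    6.4   51.  -107.1]
toolaxes(cols)
 [[-2.100e-03  4.076e-01 -9.131e-01]
 [-1.300e-03 -9.131e-01 -4.076e-01]
 [-1.000e+00  3.000e-04  2.400e-03]]
wrist blue 783 [503.7 275.5 134.2]
side blue 113 [503.3 270.  135.6]
side red 237 [ 548.5 -223.6  170.5]
```

View pics/side10.png

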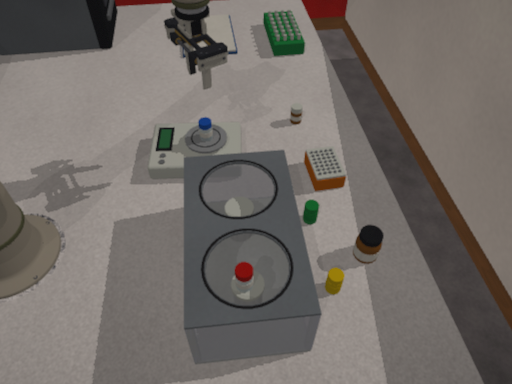

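View pics/wrist10.png

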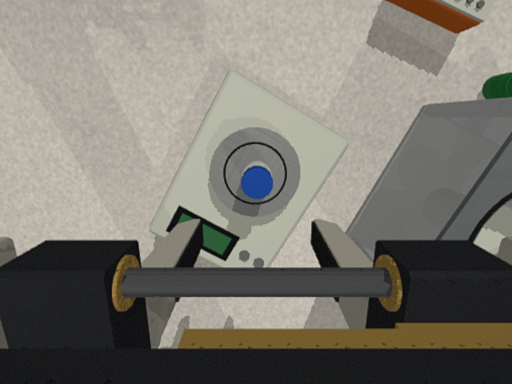

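The side view shows the blue vial upright in the ring at (205,130), with red unmoved at (244,271). The wrist view agrees: the cap is at (256,182), inside the ring. Handing in.

```bash
python3 -c "
from cell import *
print(hand_in())"
```

```text
the job is handed in; nothing more can be done
None
```

The blue-capped vial now stands upright on the balance pan, inside the black ring, and I handed the job in at about 11.8 s. I lifted it out through its port, lowered it until it touched the pan (7.8 N at most at the readings), let go, and backed the gripper straight up about 150 mm.

- **Blue vial:** The wrist camera puts its cap at (503.7, 275.5). I measured the ring centre at about (502, 275), so it is within roughly 2 mm. The cap top is at about z = 134–136, as expected for a vial standing on the pan.
- **Red vial:** It is unmoved, within about 0.1 mm of its first reading in the side camera.
- **Forces:** No force above about 2 N was read at any other point, including in and above the dry box. Force was read only at the end of each move.
- **Disagreements:**
  - At the end the side camera put the blue cap at y = 270.0, against 275.5 from the wrist. That camera also read y about 2.5 mm low on this cap before the move, and 5 mm still leaves the vial inside the ring.
  - Early fits of the port edges put the port centres about 6 mm off from where the roof outline puts them. This had no effect, because the fingers went in with clearance either way.
- **Refused calls:** My first two move calls were refused because some fields were missing; nothing moved.

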